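# Hold the cover of the lamp dimmer over its screw holes

### The job

We are closing the grey lamp-dimmer box. First put its orange-tipped lever upright, to the red middle mark, and let go of it, because leaning it cannot pass the short slot of the cover; then take the aluminium cover by its black handle, bring it down over the lever so that the lever stands up through the slot, and hold it there level, about 15 mm above the rim, each of its corner holes straight over the threaded hole below, touching neither box nor lever. Finish while still holding it hovering like that, so that I can start the screws, and leave the other things on the desk alone.

Things in the scene. Friction and masses are not known exactly. Their poses are not given: they have to be found in the camera images.
- controller: the grey dimmer box, open on top, standing fast on the desk: 120 (its x) x 190 (its y) x 70 mm high (the rim). Two cable glands stick out 18 mm more on its +x side. Origin: centre of its underside; z up. At yaw 0 its +x side points away from the robot and +y to the robot's left. In each inside corner a 20 mm boss, flush with the rim, has a 6 mm threaded hole, at x = +-46, y = +-81 mm
- dimmer_lever (a joint): angle of the dimmer lever, rad: 0 is upright (the red middle mark), positive leans its tip toward the box's +x side; travel -0.6 to 0.6. A friction hinge about the box's y axis: it takes under 1 N at the tip and stays where it is left
- lever_hinge (a point): the lever's hinge axis, in the box at x = 0, y = +60, z = 45 mm, between two steel cheeks that reach up to 66 mm
- lever_tip (a point): top end of the lever, 85 mm from the hinge (130 mm above the desk when upright). The last 34 mm is an orange sleeve, 12 x 12 mm in section; below it the bar is 10 mm (along its swing) x 6 mm
- cover: the loose aluminium cover plate, 120 (its x) x 190 (its y) x 4 mm, about 0.3 kg, lying flat on the desk, handle up. Origin: centre of its underside; z up; its x and y are those of the box when it is fitted. Corner holes of 9 mm at x = +-46, y = +-81 mm; a lever slot 54 (x) x 20 mm (y) at x = 0, y = +60 mm; a round 22 mm lamp hole at x = 0, y = -60 mm. It is held by the black handle
- handle_grip (a point): middle of the bar of the cover's black grab handle, 37 mm above the cover's underside. The bar runs along the cover's y, 88 mm long, 12 mm wide (x), 10 mm high, with 28 mm of free space under it; its legs are at y = +-39 mm
- hole_front_left (a point): centre of the cover's corner hole at x = -46, y = +81 mm, on the underside
- hole_rear_right (a point): centre of the cover's corner hole at x = +46, y = -81 mm, on the underside
- thread_front_left (a point): mouth of the box's threaded hole at x = -46, y = +81 mm, at rim height (z = 70 mm)
- thread_rear_right (a point): mouth of the box's threaded hole at x = +46, y = -81 mm, at rim height (z = 70 mm)
- glue_bottle: glue bottle with a red cap, 112 mm high, a bystander; origin: centre of its underside
- tape_roll: roll of black tape, 66 mm wide, 19 mm high, a bystander; origin: centre of its underside
- phone: black phone, 164 x 75 x 9 mm, lying near the desk's front edge, a bystander; origin: centre of its underside
- screwdriver_blue: blue-handled screwdriver, 164 mm long, lying on the right, a bystander; origin: centre of its underside

How it is judged:
By the outcome, as a careful person would: the job done as asked, in the order asked, and still so for the second after the job is handed in, while the arm keeps its last pose, push and grip.
It also fails if it takes over 64 s, if anything falls off the work surface, if the arm or the gripper's body presses on something with over 40 N, if the wrist force passes 120 N, or if a joint passes its speed limit or range.

### The arm

A 6-joint arm with a two-finger parallel gripper is mounted at the origin on a cart in front of the work surface, level with it; the furniture and walls round the work are solid. World frame = base frame: x ahead of the robot, y to its left, z up, the work surface at z = 0. Lengths are in m, angles in rad, forces in N, time in s.
With the tool pointing down it reaches from about 0.3 to 0.775 m from the base axis. Payload 14.6 kg.
Tool frame: the origin (TCP) lies at the very end of the fingers, on their centre line; the grasp point (between the pads) lies 19 mm behind it; z points along the fingers, y is the line along which they close (so a half turn about z gives the same grasp; the last joint's range is limited). The gripper opens to 94 mm and grips with 3 to 60 N. Pads are 16 mm wide; open, the fingers measure 119 mm over their backs; the gripper's body (75 mm by 177 mm) begins 78 mm behind the grasp point.
Start: joints at [1.046, 0.3, 1.521, -0, 1.321, -0.067], TCP at [0.243, 0.493, 0.205] pointing down, gripper open.
Joint ranges: [-3.03, 3.03], [-0.79, 2.21], [0.23, 2.52], [-1.04, 4.18], [0, 3.07], [-2.55, 2.55]. Speed limits (rad/s): [2.22, 2.22, 2.57, 3.14, 3.14, 3.14].

### API

Orientations are given as [roll, pitch, yaw] about the fixed x, y, z axes, in that order (R = Rz(yaw) Ry(pitch) Rx(roll)).
In Python, from station import ctrl gives the robot as it stands.
- The arm moves only by the tool move_arm, never from a script. Its argument "targets" is a list of rows, each a list of 6 numbers: the shift along the tool's x, y, z in units of 1000 mm (1.0 is 1000 mm), then the turn, a rotation vector about the tool's x, y, z in units of 30 degrees (1.0 is 30 degrees). In form: [[tx, ty, tz, ax, ay, az], ...]. A call has exactly 5 rows; each row is the pose to reach, as a shift and turn from the pose commanded when the call began, along the tool's axes at that moment; what a row does not reach only later rows make up. A row lasts 1/12 s, in which the tool goes at most 41.7 mm and 7.16 degrees, less where a joint would pass 70% of its speed; a pose out of reach is approached as far as the arm can. A call with a number of a shift or a turn outside -1 to 1 is refused whole. A call with a gripper value outside its range is refused whole. "fingers" is the opening, from -1 (shut) to 1 (fully open), set as the call begins (left out, the last holds). The fingers move at their own pace and stop on an object; "grip_force" is the grip in N (left out, the last holds). Time passes only in rows, so rows that repeat a pose let the fingers close, or fill a call up. It gives the time, the measured TCP pose, the force and the opening at its end, in the units of the state.
- ctrl.get_obs(): the state, without advancing time (a new reading comes with each control period).
- ctrl.camera(name): name is "scene" or "top" or "wrist"; returns the picture (420x560x3 uint8, red, green, blue); there is no depth.
- ctrl.camera_info(name): a dict with "fx", "fy", "cx", "cy" (pixels), "k1" (the pictures are not rectified: a ray, as slopes to the right and down, at radius r is drawn at 1 + k1 r^2 times it, then the intrinsics apply), "rvec" (rotation vector, rad) and "tvec" (3), from world to camera coordinates, as OpenCV has them. Camera axes: x right, y down, z forward; pixel columns grow to the right and rows downward; lengths in m; the calibration is good to about 2 mm. A picture is of the moment at which its call begins: read the wrist's pose just before it. camera_info takes no time and is no camera call; for the wrist camera it gives the pose at the moment of the call.
- ctrl.hand_in(): hands the job in, once; it reports no verdict.
The state is a dict: "time_s": time; "qpos": joint angles; "joint_vel": joint speeds; "tau": joint torques, N m; "ee_pos": TCP position; "eef_rot": TCP orientation; "force": force on the tool from outside, world axes, zero at the start; "moment": the same for the moment, N m; "grip_width": finger opening in m.
Only numpy, scipy, OpenCV 4.12 (cv2) and the standard library are available. Lean on these libraries where they do the work, as an engineer would, in place of code of your own. Each camera call takes 0.05 s, during which the arm holds its last target. There are 200 camera calls.

## Working session

There is one attempt and no reset: what is moved stays moved. The work goes in short steps, Python scripts to look and compute and a tool call to move; the robot and the scene stay as the last step left them, time stands still between calls to the robot, and variables do not carry over. Pictures are saved under pics/ and viewed, on a budget of 10 in all, crops included, one or two more only if the job needs it, and the job is handed in when it is done.

Besides the shell and the picture viewer there is one more tool, called after "Call:" as name(argument=value, ...), one argument or row to a line, values as JSON. move_arm: Moves the arm, as the interface text tells. Shifts and turns lie within -1 to 1; 1 stands for 1000 mm of shift or 30 degrees of turn. Its arguments: {"type":"object","properties":{"targets":{"type":"array"},"fingers":{"type":"number"},"grip_force":{"type":"number"}},"required":["targets"]}

```bash
mkdir -p pics; ls; python3 - <<'E'
from station import ctrl
import cv2
o=ctrl.get_obs(); print(o)
for n in("scene","top"):
    im=ctrl.camera(n); cv2.imwrite(f"pics/{n}0.png",cv2.cvtColor(im,cv2.COLOR_RGB2BGR)); print(n,ctrl.camera_info(n))
E
```

```text
pics
{'time_s': 0.0, 'qpos': array([ 1.04635936e+00,  3.00458230e-01,  1.52157548e+00, -1.40328654e-05,
        1.32071988e+00, -6.65893354e-02]), 'joint_vel': array([-2.83878356e-04, -2.65034845e-05,  2.48479446e-03, -1.10340975e-03,
       -8.74775723e-04, -3.31077177e-04]), 'tau': array([-1.37037121e-03, -5.31809485e+01, -3.52743173e+01,  7.07437587e-02,
        2.44183384e-02, -1.60542487e-05]), 'ee_pos': array([0.24297722, 0.49312199, 0.20489577]), 'eef_rot': array([-3.14043339e+00, -6.36865658e-05,  2.68374847e+00]), 'force': array([-0.2702056 ,  0.2180644 ,  0.15273038]), 'moment': array([ 0.03819833,  0.00464001, -0.01601798]), 'grip_width': 0.09373272876321778}
scene {'fx': 380.1208937740673, 'fy': 380.1208937740673, 'cx': 271.98780738178846, 'cy': 209.4034702690245, 'k1': 0.01389867905344707, 'rvec': array([ 1.79991164, -0.95812315,  0.66150508]), 'tvec': array([-0.31145737,  0.24067036,  0.73216397])}
top {'fx': 434.2747488614349, 'fy': 434.2747488614349, 'cx': 281.85851414667184, 'cy': 205.9296491492398, 'k1': -0.003542129047899022, 'rvec': array([ 2.1151047 , -2.11059644,  0.22939706]), 'tvec': array([-0.05716273,  0.48572514,  1.29337503])}
```

View pics/top0.png

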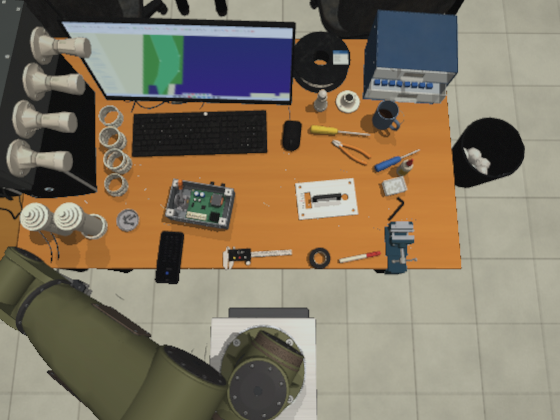

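View pics/scene0.png

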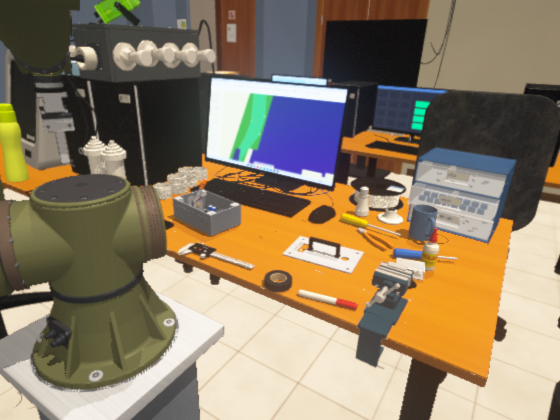

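The top view shows the grey box at about (200,205) and the cover at (327,198), with its long side across the image. Next I'll write the helpers and enlarge this area.

```bash
cat > h.py <<'E'
import numpy as np, cv2
from scipy.spatial.transform import Rotation as R
from station import ctrl
def snap(n,f=None):
    info=ctrl.camera_info(n); im=cv2.cvtColor(ctrl.camera(n),cv2.COLOR_RGB2BGR)
    if f: cv2.imwrite("pics/"+f,im)
    return im,info
def ray(info,uv):
    K=np.array([[info['fx'],0,info['cx']],[0,info['fy'],info['cy']],[0,0,1.]])
    uv=np.atleast_2d(np.array(uv,float))
    p=cv2.undistortPoints(uv[:,None],K,np.array([info['k1'],0,0,0,0.]))[:,0]
    Rm=R.from_rotvec(info['rvec']).as_matrix()
    d=np.c_[p,np.ones(len(p))]@Rm; c=-Rm.T@info['tvec']
    return c,d
def onplane(info,uv,z):
    c,d=ray(info,uv); return c+d*((z-c[2])/d[:,2])[:,None]
def proj(info,P):
    K=np.array([[info['fx'],0,info['cx']],[0,info['fy'],info['cy']],[0,0,1.]])
    return cv2.projectPoints(np.atleast_2d(np.array(P,float)),info['rvec'],info['tvec'],K,np.array([info['k1'],0,0,0,0.]))[0][:,0]
def delta(pos,rpy=None,base=None):
    """tool-frame shift (m) and turn (30deg units) from the base pose to world pos/rpy"""
    if base is None:
        o=ctrl.get_obs(); base=(o['ee_pos'],o['eef_rot'])
    Rb=R.from_euler('xyz',base[1]); t=Rb.inv().apply(np.array(pos)-base[0])
    a=np.zeros(3) if rpy is None else (Rb.inv()*R.from_euler('xyz',rpy)).as_rotvec()/np.radians(30)
    return np.round(np.r_[t,a],4)
E
python3 - <<'E'
from h import *
im=cv2.imread("pics/top0.png")
info=ctrl.camera_info("top")
c=cv2.resize(im[160:250,155:370],None,fx=3.7,fy=3.7,interpolation=cv2.INTER_CUBIC); cv2.imwrite("pics/crop0.png",c)
# white cover
hsv=cv2.cvtColor(im,cv2.COLOR_BGR2HSV)
m=((hsv[...,1]<60)&(hsv[...,2]>150)).astype(np.uint8); m[:, :285]=0;m[:,365:]=0;m[:165]=0;m[230:]=0
cs,_=cv2.findContours(m,cv2.RETR_EXTERNAL,cv2.CHAIN_APPROX_NONE); k=max(cs,key=cv2.contourArea)
r=cv2.minAreaRect(k); b=cv2.boxPoints(r); print(r,onplane(info,b,0.004),onplane(info,[r[0]],0.004))
print('box approx',onplane(info,[[200,205]],.07), 'cam',ray(info,[[0,0]])[0])
w=ctrl.camera_info("wrist");print(w); print(ray(w,[[280,210]]))
E
```

```text
((326.0289611816406, 198.4073028564453), (37.138511657714844, 59.04921340942383), 84.14398956298828) [[ 0.57241119 -0.09816742  0.004     ]
 [ 0.59331996 -0.28973535  0.004     ]
 [ 0.4707004  -0.29782201  0.004     ]
 [ 0.45064089 -0.10967525  0.004     ]] [[ 0.52119096 -0.19870646  0.004     ]]
box approx [[0.48410297 0.19378902 0.07      ]] cam [ 0.20463859 -0.04881986  1.36665838]
{'fx': 310.93574859126085, 'fy': 310.93574859126085, 'cx': 276.71775883954723, 'cy': 210.39453669754423, 'k1': -0.03806015633257358, 'rvec': array([-2.4692329 , -1.53555397, -0.20505714]), 'tvec': array([-0.54840435, -0.02668388,  0.38895172])}
(array([0.17386502, 0.52602553, 0.38185195]), array([[ 0.23958418, -0.10714976, -0.96500331]]))
```

View pics/crop0.png

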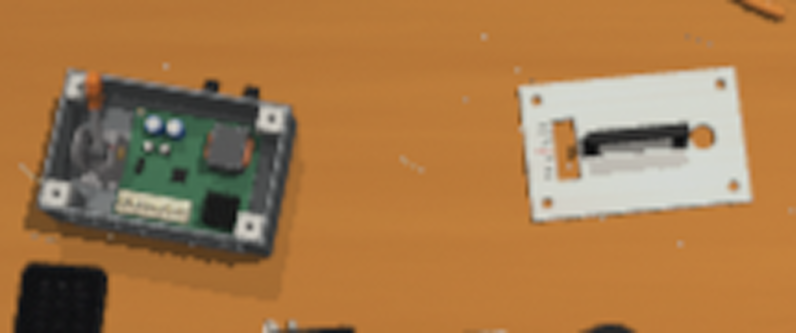

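The crop confirms the slot and lever are on the left (+y). The lever leans to +x and the glands point up in the picture (+x). White bosses are at crop (77,86), (272,118), (56,194), (248,227).

```bash
cat >> h.py <<'E'
CORN=np.array([[46,81],[46,-81],[-46,81],[-46,-81]])/1000.
def fit2(local,world):
    "rigid 2D fit -> centre, yaw, residuals"
    local=np.array(local);world=np.array(world)[:,:2]
    a=local-local.mean(0);b=world-world.mean(0)
    th=np.arctan2((a[:,0]*b[:,1]-a[:,1]*b[:,0]).sum(),(a*b).sum())
    Rm=np.array([[np.cos(th),-np.sin(th)],[np.sin(th),np.cos(th)]])
    t=world.mean(0)-Rm@local.mean(0)
    return t,th,np.round(1000*(world-(local@Rm.T+t)),1)
E
python3 - <<'E'
from h import *
info=ctrl.camera_info("top")
b=np.array([[77,86],[272,118],[56,194],[248,227]])/3.7+[155,160]
print(fit2(CORN,onplane(info,b,.07)))
c=np.array([[720,84],[733,185],[536,100],[547,203]])/3.7+[155,160]
print(fit2(CORN[[1,3,0,2]],onplane(info,c,.004)))
# viewing pose for box
t,th,_=fit2(CORN,onplane(info,b,.07))
Rm=np.array([[np.cos(th),-np.sin(th)],[np.sin(th),np.cos(th)]])
for loc in ([-.11,-.06],[.02,.06]):
    p=t+Rm@loc; print(p,delta([*p,.25],[np.pi,0,th+np.pi/2]))
o=ctrl.get_obs();w=ctrl.camera_info("wrist")
Rb=R.from_euler('xyz',o['eef_rot']);print((Rb.inv()*R.from_rotvec(w['rvec']).inv()).as_matrix().round(2), Rb.inv().apply(ray(w,[[0,0]])[0]-o['ee_pos']))
E
```

```text
(array([0.4931143 , 0.19692721]), np.float64(-0.16485741516602437), array([[ 0.7,  1.9],
       [ 0.3, -1.5],
       [-0.3, -0.8],
       [-0.8,  0.5]]))
(array([ 0.52071762, -0.19982637]), np.float64(0.09611023515431547), array([[-0.5, -0.3],
       [ 0.6,  0. ],
       [ 0.1,  0.2],
       [-0.2,  0.1]]))
[0.37475901 0.15579299] [-2.6730e-01 -2.4440e-01 -4.4800e-02 -1.8000e-03  1.1000e-03  2.4405e+00]
[0.52268984 0.25283149] [-3.5710e-01 -9.2000e-02 -4.5000e-02 -1.8000e-03  1.1000e-03  2.4405e+00]
[[-0.   -0.96 -0.26]
 [ 1.   -0.    0.  ]
 [-0.   -0.26  0.96]] [ 0.07654137 -0.00124431 -0.17691175]
```

Call:
move_arm(
  targets=[
    [-0.026,-0.024,-0.005,0,0,0.2],
    [-0.052,-0.048,-0.01,0,0,0.4],
    [-0.078,-0.072,-0.015,0,0,0.6],
    [-0.104,-0.096,-0.02,0,0,0.8],
    [-0.13,-0.12,-0.02,0,0,1.0],
  ],
)

```text
time_s: 0.52
ee_pos: [0.3069, 0.3268, 0.226]
eef_rot: [3.141, -0.0, 2.155]
force: [0.3, 0.6, 0.8]
grip_width: 0.0941
```

```bash
python3 -c "
from h import *
print(delta([.375,.156,.25],[np.pi,0,1.406]))"
```

```text
[-1.8000e-01 -3.7500e-02 -2.4000e-02  1.5000e-03 -8.0000e-04  1.4314e+00]
```

Call:
move_arm(
  targets=[
    [-0.036,-0.0075,-0.005,0,0,0.2],
    [-0.072,-0.015,-0.01,0,0,0.4],
    [-0.108,-0.022,-0.015,0,0,0.6],
    [-0.144,-0.03,-0.02,0,0,0.8],
    [-0.18,-0.037,-0.024,0,0,1.0],
  ],
)

```text
time_s: 0.93
ee_pos: [0.3761, 0.1563, 0.2498]
eef_rot: [3.141, -0.0, 1.632]
force: [0.8, 0.5, -0.4]
grip_width: 0.094
```

Call:
move_arm(
  targets=[
    [0,0,0,0,0,0.2],
    [0,0,0,0,0,0.4],
    [0,0,0,0,0,0.4],
    [0,0,0,0,0,0.4],
    [0,0,0,0,0,0.4],
  ],
)

```text
time_s: 1.35
ee_pos: [0.3758, 0.1583, 0.2493]
eef_rot: [-3.141, 0.0, 1.431]
force: [0.5, 1.1, 0.0]
grip_width: 0.0938
```

```bash
python3 - <<'E'
from h import *
im,info=snap("wrist","w1.png"); o=ctrl.get_obs(); print(o['time_s'],o['ee_pos'],o['eef_rot'])
t=np.array([.493,.197]);th=-.165;Rm=np.array([[np.cos(th),-np.sin(th)],[np.sin(th),np.cos(th)]])
print(proj(info,np.c_[CORN@Rm.T+t,np.full(4,.07)]).round())
cv2.imwrite("pics/w1z.png",cv2.resize(im,(800,600),interpolation=cv2.INTER_CUBIC))
E
```

```text
1.4 [0.37577955 0.15836478 0.24933667] [-3.14137139e+00  1.29066662e-04  1.43093031e+00]
[[425.  70.]
 [406. 215.]
 [340.  67.]
 [330. 213.]]
```

View pics/w1z.png

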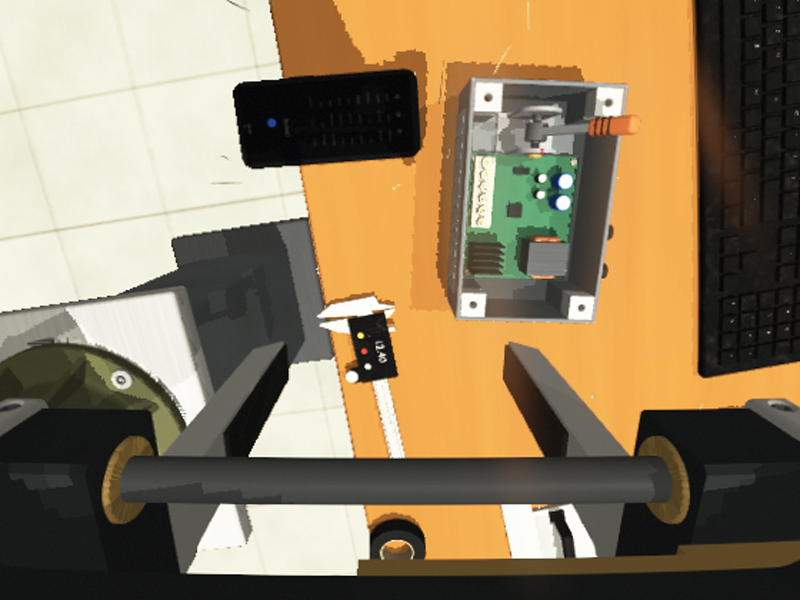

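The wrist view (800×600) shows the box clearly. Its thread holes are at about (608,103), (582,308), (488,98), (473,305), and the lever's orange sleeve spans (592–640, 125).

```bash
cat >> h.py <<'E'
def darkspot(im,uv,r=5,inv=False):
    "subpixel centroid of the dark spot in a bright patch"
    g=cv2.cvtColor(im,cv2.COLOR_BGR2GRAY).astype(float); u,v=np.round(uv).astype(int)
    p=g[v-r:v+r+1,u-r:u+r+1]; w=np.clip(np.median(p)*.85-p,0,None)
    ys,xs=np.mgrid[-r:r+1,-r:r+1]; w=w*(xs**2+ys**2<=r*r)
    return np.array([u+(w*xs).sum()/w.sum(), v+(w*ys).sum()/w.sum()])
E
python3 - <<'E'
from h import *
im=cv2.imread("pics/w1.png"); info=ctrl.camera_info("wrist")
uv=np.array([[608,103],[582,308],[488,98],[473,305]])*.7
d=np.array([darkspot(im,x,4) for x in uv]); print(uv,d)
t,th,r=fit2(CORN,onplane(info,d,.07)); print(t,th,r)
print('raw',fit2(CORN,onplane(info,uv,.07)))
hsv=cv2.cvtColor(im,cv2.COLOR_BGR2HSV)
# lever tip pixel: for angles, project tip
Rm=np.array([[np.cos(th),-np.sin(th)],[np.sin(th),np.cos(th)]])
for a in(.4,.5,.6): 
    P=np.r_[Rm@[.085*np.sin(a),.06]+t,.045+.085*np.cos(a)]; print(a,proj(info,P)/.7)
p=t+Rm@[.03,.06]; print(p, delta([*p,.2],[np.pi,0,th+np.pi/2]))
E
```

```text
[[425.6  72.1]
 [407.4 215.6]
 [341.6  68.6]
 [331.1 213.5]] [[425.41798074  71.53650794]
 [406.51385681 214.95969977]
 [341.19582327  68.13666483]
 [330.80288113 212.79168826]]
[0.49418479 0.19619389] -0.16672464552634084 [[-0.5 -0.7]
 [-0.1  0.7]
 [ 0.2 -0.9]
 [ 0.5  1. ]]
raw (array([0.49465446, 0.19544515]), np.float64(-0.16470825278876539), array([[-0.7, -0.7],
       [ 0.3,  0.4],
       [ 0.3, -0.6],
       [ 0.1,  0.9]]))
0.4 [[622.51306912 120.92579772]]
0.5 [[631.12268961 122.15053049]]
0.6 [[638.31389983 123.45318801]]
[0.53372599 0.25038331] [ 0.1131  0.1436  0.0493 -0.0004  0.0003  0.0513]
```

Call:
move_arm(
  targets=[
    [0.03,0.035,0.01,0,0,0.05],
    [0.06,0.07,0.02,0,0,0.05],
    [0.09,0.11,0.035,0,0,0.05],
    [0.113,0.144,0.049,0,0,0.05],
    [0.113,0.144,0.049,0,0,0.05],
  ],
  grip_force=5,
)

```text
time_s: 1.82
ee_pos: [0.5364, 0.2511, 0.198]
eef_rot: [-3.14, 0.001, 1.404]
force: [-0.5, -0.1, -0.6]
grip_width: 0.0939
```

Call:
move_arm(
  targets=[
    [0,0,0.02,0,0,0],
    [0,0,0.045,0,0,0],
    [0,0,0.07,0,0,0],
    [0,0,0.095,0,0,0],
    [0,0,0.095,0,0,0],
  ],
)

```text
time_s: 2.23
ee_pos: [0.5323, 0.2489, 0.1005]
eef_rot: [-3.135, 0.004, 1.404]
force: [0.2, 0.2, -0.8]
grip_width: 0.0941
```

```bash
python3 - <<'E'
from h import *
o=ctrl.get_obs();print(o['ee_pos'],o['eef_rot'],o['force'])
t=np.array([.4942,.1962]);th=-.1667;Rm=np.array([[np.cos(th),-np.sin(th)],[np.sin(th),np.cos(th)]])
p=t+Rm@[0,.06];print(p,delta([*p,.105],[np.pi,0,th+np.pi/2]))
E
```

```text
[0.53231555 0.24891189 0.10048312] [-3.13502585  0.0040044   1.40378147] [ 0.20623954  0.23215042 -0.76577811]
[0.50415574 0.25536826] [ 0.0017 -0.0289 -0.0043 -0.0125  0.0076 -0.0006]
```

Call:
move_arm(
  targets=[
    [0,-0.007,0,0,0,0],
    [0.001,-0.014,-0.002,0,0,0],
    [0.001,-0.021,-0.004,0,0,0],
    [0.001,-0.028,-0.004,0,0,0],
    [0.001,-0.028,-0.004,0,0,0],
  ],
  fingers=0.3,
)

```text
time_s: 2.65
ee_pos: [0.5066, 0.2557, 0.1111]
eef_rot: [3.139, -0.001, 1.402]
force: [1.3, 0.2, 0.8]
grip_width: 0.0643
```

```bash
python3 - <<'E'
from h import *
o=ctrl.get_obs();print(o['ee_pos'],o['eef_rot'],o['force'],o['grip_width'])
t=np.array([.4942,.1962]);th=-.1667;Rm=np.array([[np.cos(th),-np.sin(th)],[np.sin(th),np.cos(th)]])
p=t+Rm@[0,.06];print(p,delta([*p,.105],[np.pi,0,th+np.pi/2]))
E
```

```text
[0.50661799 0.25565109 0.11112335] [ 3.13945573e+00 -1.36533089e-03  1.40202189e+00] [1.31751003 0.21904371 0.75666684] 0.06432947590377147
[0.50415574 0.25536826] [-0.0007 -0.0024  0.0061  0.0041 -0.0026 -0.004 ]
```

Call:
move_arm(
  targets=[
    [0,-0.001,0.002,0,0,0],
    [0,-0.001,0.002,0,0,0],
    [0,-0.001,0.002,0,0,0],
    [0,-0.001,0.002,0,0,0],
    [0,-0.001,0.002,0,0,0],
  ],
  fingers=-1,
  grip_force=5,
)

```text
time_s: 3.07
ee_pos: [0.5063, 0.255, 0.1073]
eef_rot: [-3.141, 0.0, 1.401]
force: [1.7, -0.5, 1.1]
grip_width: 0.0315
```

Call:
move_arm(
  targets=[
    [0,0,0,0,0,0],
    [0,0,0,0,0,0],
    [0,0,0,0,0,0],
    [0,0,0,0,0,0],
    [0,0,0,0,0,0],
  ],
)

```text
time_s: 3.48
ee_pos: [0.5061, 0.2552, 0.1073]
eef_rot: [-3.141, 0.0, 1.401]
force: [-0.6, -0.0, 0.3]
grip_width: 0.0122
```

```bash
python3 - <<'E'
from h import *
o=ctrl.get_obs();print(o['ee_pos'],o['eef_rot'],o['force'],o['grip_width'])
im,info=snap("wrist","w2.png")
cv2.imwrite("pics/w2z.png",cv2.resize(im,(800,600),interpolation=cv2.INTER_CUBIC))
t=np.array([.4942,.1962]);th=-.1667;Rm=np.array([[np.cos(th),-np.sin(th)],[np.sin(th),np.cos(th)]])
p=t+Rm@[0,.06];print(p,delta([*p,.105],[np.pi,0,th+np.pi/2]))
E
```

```text
[0.50606577 0.25515716 0.10733904] [-3.14114092e+00  1.93223711e-04  1.40102436e+00] [-0.63141087 -0.0105779   0.25222379] 0.012225234240899097
[0.50415574 0.25536826] [-0.0001 -0.002   0.0024 -0.0007  0.0003 -0.006 ]
```

View pics/w2z.png

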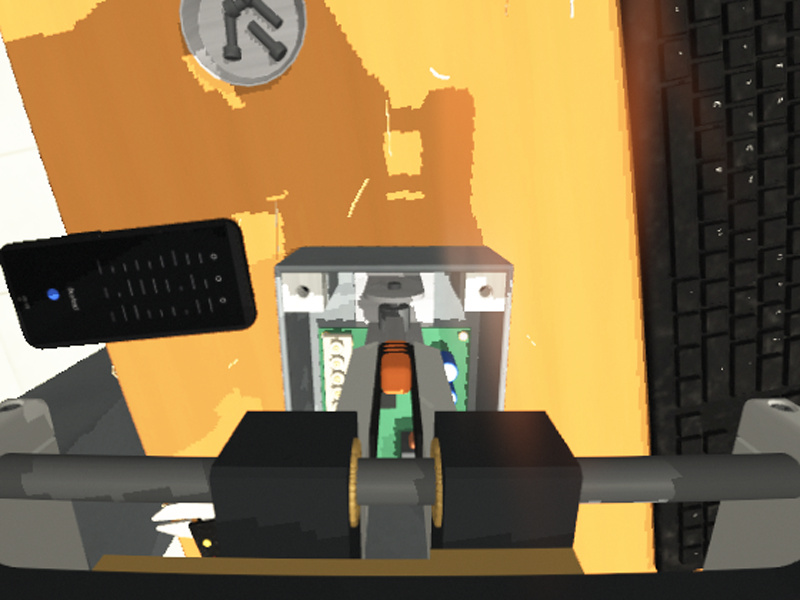

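The fingers hold the orange sleeve at 12.2 mm. The two +y threads show at (302,291) and (486,291), which refines where the hinge line is.

```bash
python3 - <<'E'
from h import *
im=cv2.imread("pics/w2.png"); info=ctrl.camera_info("wrist")
d=np.array([darkspot(im,np.array(x)*.7,4) for x in ([486,291],[302,291])]); print(d/.7)
W=onplane(info,d,.07); print(W, np.linalg.norm(W[0]-W[1]))
m=W[:,:2].mean(0); ax=(W[0]-W[1])[:2]; th=np.arctan2(ax[1],ax[0]); 
Rm=np.array([[np.cos(th),-np.sin(th)],[np.sin(th),np.cos(th)]])
print('yaw',th,'centre',m-Rm@[0,.081],'hinge',m-Rm@[0,.021])
o=ctrl.get_obs(); tc=o['ee_pos'][:2]; print('tcp local to hinge',Rm.T@(tc-(m-Rm@[0,.021])))
hsv=cv2.cvtColor(im,cv2.COLOR_BGR2HSV)
mk=cv2.inRange(hsv,(3,170,120),(14,255,255)); mk[:235]=0; mk[280:]=0; mk[:,:255]=0; mk[:,300:]=0
ys,xs=np.nonzero(mk); print(xs.min(),xs.max(),ys.min(),ys.max()); 
u=[(xs.min()+xs.max())/2,ys.max()]; print(Rm.T@(onplane(info,[u],.13)[0,:2]-(m-Rm@[0,.021])))
E
```

```text
[[482.554371   288.1663113 ]
 [304.51873005 288.63262221]]
[[0.55234266 0.27077006 0.07      ]
 [0.46511711 0.28554271 0.07      ]] 0.08846767067278687
yaw -0.16776948807301134 centre [0.49520422 0.19829365] hinge [0.50522323 0.25745123]
tcp local to hinge [ 0.00125318 -0.00214048]
267 287 239 275
[ 0.00090503 -0.00549293]
```

Call:
move_arm(
  targets=[
    [0,-0.0015,0,0,0,0],
    [0,-0.0015,0,0,0,0],
    [0,-0.0015,0,0,0,0],
    [0,-0.0015,0,0,0,0],
    [0,-0.0015,0,0,0,0],
  ],
)

```text
time_s: 3.95
ee_pos: [0.5048, 0.2554, 0.1074]
eef_rot: [3.142, 0.0, 1.401]
force: [1.1, 0.4, 0.5]
grip_width: 0.012
```

Call:
move_arm(
  targets=[
    [0,0,0,0,0,0],
    [0,0,0,0,0,0],
    [0,0,0,0,0,0],
    [0,0,0,0,0,0],
    [0,0,0,0,0,0],
  ],
  fingers=0.0,
)

```text
time_s: 4.37
ee_pos: [0.5047, 0.2554, 0.1074]
eef_rot: [-3.141, 0.0, 1.401]
force: [0.5, -0.6, -0.5]
grip_width: 0.0417
```

Call:
move_arm(
  targets=[
    [0,0,-0.02,0,0,0],
    [0,0,-0.045,0,0,0],
    [0,0,-0.07,0,0,0],
    [0,0,-0.1,0,0,0],
    [0,0,-0.12,0,0,0],
  ],
  fingers=1.0,
)

```text
time_s: 4.78
ee_pos: [0.505, 0.2556, 0.2302]
eef_rot: [3.14, -0.001, 1.401]
force: [0.6, 0.1, -0.1]
grip_width: 0.0753
```

```bash
python3 - <<'E'
from h import *
o=ctrl.get_obs();print(o['time_s'],o['ee_pos'],o['eef_rot'],o['force'],o['grip_width'])
# view pose: same framing as before
t=np.array([.4945,.197]);th=-.1667;Rm=np.array([[np.cos(th),-np.sin(th)],[np.sin(th),np.cos(th)]])
p=t+Rm@[-.06,-.09];print(p,delta([*p,.22],[np.pi,0,th+np.pi/2]))
E
```

```text
4.7833 [0.50501493 0.25557212 0.23021513] [ 3.13972215e+00 -1.27713742e-03  1.40101370e+00] [ 0.5962428   0.07733314 -0.06313057] 0.07532036778124977
[0.42039813 0.11820335] [-0.1497 -0.0602  0.0099  0.0036 -0.0024 -0.0059]
```

Call:
move_arm(
  targets=[
    [-0.035,-0.015,0,0,0,0],
    [-0.07,-0.03,0,0,0,0],
    [-0.11,-0.045,0,0,0,0],
    [-0.15,-0.06,0,0,0,0],
    [-0.15,-0.06,0,0,0,0],
  ],
)

```text
time_s: 5.2
ee_pos: [0.4177, 0.1142, 0.2276]
eef_rot: [3.141, 0.001, 1.399]
force: [-0.2, 1.0, 1.1]
grip_width: 0.0941
```

Call:
move_arm(
  targets=[
    [0,0,0,0,0,0],
    [0,0,0,0,0,0],
    [0,0,0,0,0,0],
    [0,0,0,0,0,0],
    [0,0,0,0,0,0],
  ],
)

```text
time_s: 5.62
ee_pos: [0.4205, 0.1184, 0.2271]
eef_rot: [-3.141, 0.0, 1.402]
force: [0.7, 0.9, -0.9]
grip_width: 0.094
```

```bash
python3 - <<'E'
from h import *
im,info=snap("wrist","w3.png"); o=ctrl.get_obs(); print(o['time_s'],o['ee_pos'],o['eef_rot'])
t=np.array([.4945,.197]);th=-.1667;Rm=np.array([[np.cos(th),-np.sin(th)],[np.sin(th),np.cos(th)]])
q=proj(info,np.c_[CORN@Rm.T+t,np.full(4,.07)]);print(q)
u0=int(q[:,0].min())-40; v0=max(0,int(q[:,1].min())-40)
c=im[v0:v0+240,u0:u0+220]; print(u0,v0)
cv2.imwrite("pics/w3z.png",cv2.resize(c,None,fx=2.5,fy=2.5,interpolation=cv2.INTER_CUBIC))
for a in(-.05,0,.05): print(a,(proj(info,np.r_[Rm@[.085*np.sin(a),.06]+t,.045+.085*np.cos(a)])-[u0,v0])*2.5)
E
```

```text
5.6667 [0.42043899 0.11827362 0.22716504] [-3.14099157e+00  2.04096734e-04  1.40189867e+00]
[[385.34448983  25.3377145 ]
 [373.55878862 188.54794049]
 [290.97885777  24.67413935]
 [289.73424326 188.68554901]]
249 0
-0.05 [[243.33004992  75.35108734]]
0 [[256.62585232  75.36338634]]
0.05 [[269.75410039  75.58194397]]
```

View pics/w3z.png

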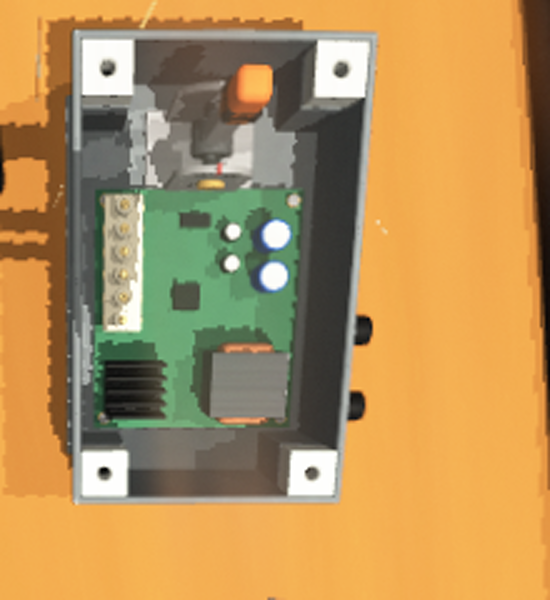

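The lever is upright: the sleeve top is at crop x ≈ 257 and the prediction for 0 rad is 257. The threads are at crop (341,69), (312,473), (108,68), (105,473).

```bash
python3 - <<'E'
from h import *
im=cv2.imread("pics/w3.png"); info=ctrl.camera_info("wrist")
q=np.array([[341,69],[312,473],[108,68],[105,473]])/2.5+[249,0]-.3
d=np.array([darkspot(im,x,4) for x in q]); print(d-q)
for x in(q,d):
    t,th,r=fit2(CORN,onplane(info,x,.07)); print(t,th,r.tolist())
Rm=np.array([[np.cos(th),-np.sin(th)],[np.sin(th),np.cos(th)]])
hsv=cv2.cvtColor(im,cv2.COLOR_BGR2HSV); mk=cv2.inRange(hsv,(3,150,200),(14,255,255)); mk[45:]=0; mk[:20]=0; mk[:,:330]=0; mk[:,365:]=0
ys,xs=np.nonzero(mk); print(xs.min(),xs.max(),ys.min(),ys.max()); 
uc=[(xs.min()+xs.max())/2,(ys.min()+ys.max())/2]; print('tip local',Rm.T@(onplane(info,[uc],.13)[0,:2]-t))
tc=np.array([.5207,-.1998]); print(delta([tc[0]-.02,tc[1]-.1,.22],[np.pi,0,.096+np.pi/2]))
E
```

```text
[[-0.00370191  0.31222644]
 [-0.29278999 -0.09754007]
 [-0.16371111  0.35955751]
 [-0.44283365 -0.25722677]]
[0.49471972 0.19573292] -0.16619160093826013 [[-0.6, -0.6], [-0.4, 0.7], [0.4, -0.9], [0.7, 0.8]]
[0.49447492 0.19572269] -0.1679779062590965 [[-0.5, -0.8], [-0.3, 1.0], [0.2, -1.3], [0.6, 1.0]]
344 357 26 41
tip local [-0.00108774  0.05867067]
[-3.986e-01  1.494e-01  7.200e-03 -1.200e-03  2.000e-04 -5.059e-01]
```

Call:
move_arm(
  targets=[
    [-0.037,0.014,0,0,0,0],
    [-0.074,0.028,0,0,0,0],
    [-0.111,0.042,0,0,0,0],
    [-0.148,0.056,0,0,0,0],
    [-0.185,0.07,0,0,0,0],
  ],
)

```text
time_s: 6.08
ee_pos: [0.4582, -0.0781, 0.2274]
eef_rot: [3.142, -0.0, 1.402]
force: [0.7, 1.0, -0.3]
grip_width: 0.0942
```

Call:
move_arm(
  targets=[
    [-0.037,0.014,0,0,0,-0.1],
    [-0.074,0.028,0,0,0,-0.2],
    [-0.111,0.042,0,0,0,-0.3],
    [-0.148,0.056,0,0,0,-0.4],
    [-0.185,0.07,0,0,0,-0.5],
  ],
)

```text
time_s: 6.5
ee_pos: [0.496, -0.2725, 0.2271]
eef_rot: [-3.141, -0.0, 1.666]
force: [0.9, -1.0, 1.0]
grip_width: 0.094
```

Call:
move_arm(
  targets=[
    [0,0,0,0,0,0],
    [0,0,0,0,0,0],
    [0,0,0,0,0,0],
    [0,0,0,0,0,0],
    [0,0,0,0,0,0],
  ],
)

```text
time_s: 6.92
ee_pos: [0.496, -0.2695, 0.2278]
eef_rot: [3.141, 0.0, 1.664]
force: [0.1, -0.3, 0.5]
grip_width: 0.0944
```

```bash
python3 - <<'E'
from h import *
im,info=snap("wrist","w4.png"); o=ctrl.get_obs(); print(o['time_s'],o['ee_pos'],o['eef_rot'])
t=np.array([.5207,-.1998]);th=.096;Rm=np.array([[np.cos(th),-np.sin(th)],[np.sin(th),np.cos(th)]])
q=proj(info,np.c_[CORN@Rm.T+t,np.full(4,.004)]);print(q)
u0=int(q[:,0].min())-40; v0=max(0,int(q[:,1].min())-40)
c=im[v0:v0+240,u0:u0+220]; print(u0,v0)
cv2.imwrite("pics/w4z.png",cv2.resize(c,None,fx=2.5,fy=2.5,interpolation=cv2.INTER_CUBIC))
E
```

```text
6.9667 [ 0.49593884 -0.26962133  0.22781922] [3.14115140e+00 3.10912937e-04 1.66395510e+00]
[[341.33894129  63.3161633 ]
 [335.54642922 195.73055972]
 [264.291412    63.31523516]
 [265.87979338 195.95669401]]
224 23
```

View pics/w4z.png

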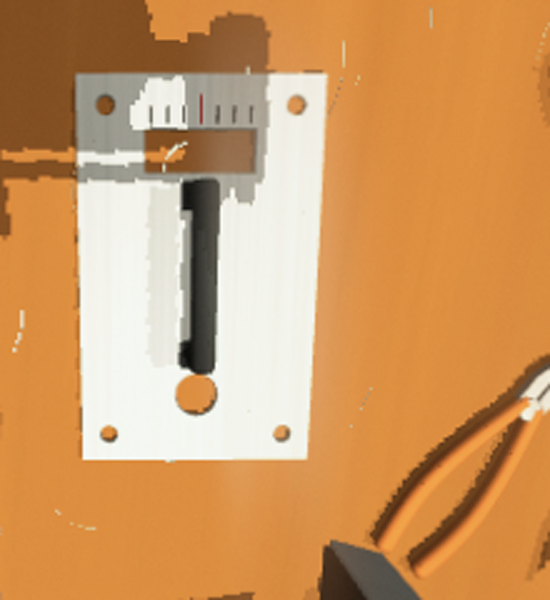

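The cover's four holes show at crop (296,104), (281,433), (105,104), (109,433), and the handle bar runs along x ≈ 205 from v = 180 to 372.

```bash
python3 - <<'E'
from h import *
info=ctrl.camera_info("wrist")
q=np.array([[296,104],[281,433],[105,104],[109,433]])/2.5+[224,23]-.3
t,th,r=fit2(CORN,onplane(info,q,.004)); print(t,th,r.tolist())
b=np.array([[205,181],[204,372]])/2.5+[224,23]-.3
B=onplane(info,b,.042)[:,:2]; print(B.mean(0),np.linalg.norm(B[0]-B[1]))
print(delta([*t,.1],[np.pi,0,th+np.pi/2]),delta([*t,.018],[np.pi,0,th+np.pi/2]))
E
```

```text
[ 0.5220802  -0.20040865] 0.09556996373058597 [[-0.3, -0.5], [-0.6, 0.3], [0.4, -0.5], [0.5, 0.7]]
[ 0.52201032 -0.20085002] 0.08474185644807264
[ 0.0665  0.0324  0.1278  0.0008  0.0006 -0.0046] [ 0.0665  0.0324  0.2098  0.0008  0.0006 -0.0046]
```

Call:
move_arm(
  targets=[
    [0.022,0.011,0.025,0,0,0],
    [0.044,0.022,0.05,0,0,0],
    [0.0665,0.0325,0.08,0,0,0],
    [0.0665,0.0325,0.11,0,0,0],
    [0.0665,0.0325,0.128,0,0,0],
  ],
)

```text
time_s: 7.38
ee_pos: [0.5215, -0.1991, 0.0969]
eef_rot: [-3.14, -0.001, 1.665]
force: [-0.2, 0.4, -0.4]
grip_width: 0.0939
```

Call:
move_arm(
  targets=[
    [0,0,0,0,0,0],
    [0,0,0.02,0,0,0],
    [0,0,0.04,0,0,0],
    [0,0,0.06,0,0,0],
    [0,0,0.07,0,0,0],
  ],
)

```text
time_s: 7.8
ee_pos: [0.5219, -0.2012, 0.029]
eef_rot: [-3.141, -0.0, 1.663]
force: [-1.0, 0.4, -0.2]
grip_width: 0.0939
```

```bash
python3 - <<'E'
from h import *
o=ctrl.get_obs();print(o['ee_pos'],o['force'])
print(delta([.5221,-.2005,.019],[np.pi,0,.0956+np.pi/2]))
E
```

```text
[ 0.52186694 -0.20117967  0.02897839] [-1.00703844  0.36464071 -0.24728607]
[ 0.0007  0.0003  0.01   -0.0006 -0.0003 -0.0066]
```

Call:
move_arm(
  targets=[
    [0.0005,0,0.004,0,0,-0.006],
    [0.0005,0,0.008,0,0,-0.006],
    [0.0005,0,0.01,0,0,-0.006],
    [0.0005,0,0.01,0,0,-0.006],
    [0.0005,0,0.01,0,0,-0.006],
  ],
  fingers=-1,
  grip_force=40,
)

```text
time_s: 8.22
ee_pos: [0.5223, -0.2011, 0.0203]
eef_rot: [3.141, 0.001, 1.666]
force: [-0.1, -0.6, 1.0]
grip_width: 0.064
```

Call:
move_arm(
  targets=[
    [0,0,0,0,0,0],
    [0,0,0,0,0,0],
    [0,0,0,0,0,0],
    [0,0,0,0,0,0],
    [0,0,0,0,0,0],
  ],
)

```text
time_s: 8.63
ee_pos: [0.522, -0.201, 0.0196]
eef_rot: [3.141, 0.0, 1.666]
force: [-0.7, 0.2, 0.1]
grip_width: 0.0304
```

Call:
move_arm(
  targets=[
    [0,0,0,0,0,0],
    [0,0,0,0,0,0],
    [0,0,0,0,0,0],
    [0,0,0,0,0,0],
    [0,0,0,0,0,0],
  ],
)

```text
time_s: 9.05
ee_pos: [0.522, -0.2009, 0.0195]
eef_rot: [3.142, 0.0, 1.666]
force: [0.1, 0.1, -1.2]
grip_width: 0.0115
```

```bash
python3 - <<'E'
from h import *
o=ctrl.get_obs();print(o['time_s'],o['ee_pos'],o['eef_rot'],o['force'],o['grip_width'])
E
```

```text
9.05 [ 0.52198423 -0.200915    0.01945792] [3.14151532e+00 4.08459946e-05 1.66593200e+00] [ 0.09623627  0.13875935 -1.17620201] 0.011525592948420857
```

Call:
move_arm(
  targets=[
    [0,0,-0.01,0,0,0],
    [0,0,-0.03,0,0,0],
    [0,0,-0.055,0,0,0],
    [0,0,-0.08,0,0,0],
    [0,0,-0.105,0,0,0],
  ],
)

```text
time_s: 9.47
ee_pos: [0.5216, -0.2008, 0.1261]
eef_rot: [-3.141, -0.0, 1.666]
force: [0.7, -0.4, -2.2]
grip_width: 0.0109
```

Call:
move_arm(
  targets=[
    [0,0,-0.025,0,0,0],
    [0,0,-0.05,0,0,0],
    [0,0,-0.075,0,0,0],
    [0,0,-0.085,0,0,0],
    [0,0,-0.085,0,0,0],
  ],
)

```text
time_s: 9.88
ee_pos: [0.5225, -0.2012, 0.2119]
eef_rot: [3.138, 0.002, 1.666]
force: [-0.5, -1.0, -2.7]
grip_width: 0.0117
```

```bash
python3 - <<'E'
from h import *
o=ctrl.get_obs();print(o['time_s'],o['ee_pos'],o['eef_rot'],o['force'],o['moment'],o['grip_width'])
im,info=snap("wrist","w5.png")
print(delta([.4946,.1958,.21],[np.pi,0,-.167+np.pi/2]))
E
```

```text
9.8833 [ 0.52253704 -0.20117976  0.21194142] [3.13818181e+00 2.03938642e-03 1.66594646e+00] [-0.51160731 -0.96403152 -2.66901353] [-0.02624611  0.07569356 -0.01297524] 0.011724868878346086
[ 3.975e-01  1.040e-02 -5.000e-04  1.800e-03  8.000e-04  5.007e-01]
```

View pics/w5.png

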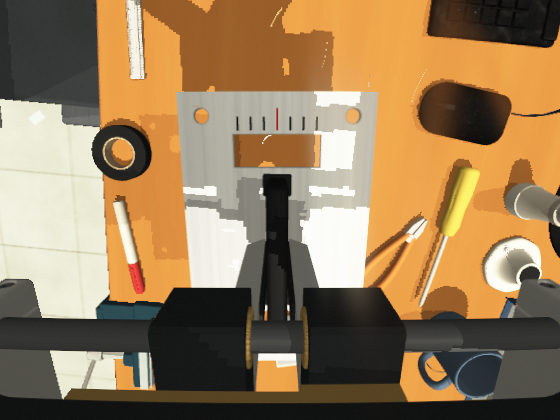

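The cover is held and clear of the desk. Its near holes are at (202,116) and (353,116), level in the picture. Next I carry it over the box at this height.

Call:
move_arm(
  targets=[
    [0.015,0,0,0,0,0],
    [0.045,0.001,0,0,0,0],
    [0.075,0.002,0,0,0,0],
    [0.105,0.003,0,0,0,0],
    [0.135,0.0035,0,0,0,0],
  ],
)

```text
time_s: 10.35
ee_pos: [0.5114, -0.0642, 0.2075]
eef_rot: [-3.139, -0.001, 1.666]
force: [0.7, 0.9, -2.4]
grip_width: 0.0119
```

Call:
move_arm(
  targets=[
    [0.03,0.001,0,0,0,0],
    [0.06,0.002,0,0,0,0],
    [0.09,0.003,0,0,0,0],
    [0.12,0.004,0,0,0,0],
    [0.15,0.005,0,0,0,0],
  ],
)

```text
time_s: 10.77
ee_pos: [0.5019, 0.0855, 0.2076]
eef_rot: [-3.139, -0.0, 1.666]
force: [0.6, -0.1, -2.9]
grip_width: 0.0112
```

Call:
move_arm(
  targets=[
    [0.03,0.001,0,0,0,0.1],
    [0.06,0.002,0,0,0,0.2],
    [0.085,0.002,0,0,0,0.3],
    [0.105,0.002,0,0,0,0.4],
    [0.112,0.002,0,0,0,0.5],
  ],
)

```text
time_s: 11.18
ee_pos: [0.493, 0.198, 0.2074]
eef_rot: [-3.139, 0.001, 1.404]
force: [-0.5, -0.7, -2.4]
grip_width: 0.0116
```

Call:
move_arm(
  targets=[
    [0,0,0,0,0,0],
    [0,0,0,0,0,0],
    [0,0,0,0,0,0],
    [0,0,0,0,0,0],
    [0,0,0,0,0,0],
  ],
)

```text
time_s: 11.6
ee_pos: [0.4947, 0.1946, 0.2092]
eef_rot: [-3.141, 0.0, 1.404]
force: [-0.0, 0.1, -1.8]
grip_width: 0.0114
```

```bash
cat > chk.py <<'E'
from h import *
import sys
o=ctrl.get_obs();print(o['time_s'],o['ee_pos'],o['eef_rot'],o['force'],o['moment'],o['grip_width'])
# wanted TCP: box centre minus cover offset in the tool (+0.5 mm along cover y)
bt=np.array([.4946,.1958]);th=-.167;Rm=np.array([[np.cos(th),-np.sin(th)],[np.sin(th),np.cos(th)]])
p=bt+Rm@[0,-.0005]; print('delta',delta([*p,float(sys.argv[2])],[np.pi,0,th+np.pi/2]))
im,info=snap("wrist",sys.argv[1]+".png")
zc=o['ee_pos'][2]-.0195
Q=np.c_[CORN@Rm.T+bt,np.full(4,zc+.004)]; print('holes expected if aligned',proj(info,Q[[0,2]]).round(1).tolist())
print('lever tip px',proj(info,[*(bt+Rm@[0,.06]),.13]).round(1))
E
python3 chk.py w6 .21
```

```text
11.6 [0.49470542 0.19464912 0.20924155] [-3.14131641e+00  2.26406975e-04  1.40392727e+00] [-0.03327909  0.10601374 -1.77411502] [-0.04657457  0.06843066  0.0133647 ] 0.011361718195479788
delta [ 0.0006 -0.0003 -0.0008 -0.0005  0.0004  0.0003]
holes expected if aligned [[354.2, 114.2], [199.6, 114.2]]
lever tip px [[276.8 143.9]]
```

Call:
move_arm(
  targets=[
    [0.0003,0,0.01,0,0,0],
    [0.0005,0,0.02,0,0,0],
    [0.0005,0,0.03,0,0,0],
    [0.0005,0,0.042,0,0,0],
    [0.0005,0,0.046,0,0,0],
  ],
)

```text
time_s: 12.07
ee_pos: [0.4939, 0.1955, 0.1608]
eef_rot: [-3.139, 0.002, 1.404]
force: [0.1, 0.4, -3.1]
grip_width: 0.0113
```

Call:
move_arm(
  targets=[
    [0,0,0,0,0,0],
    [0,0,0,0,0,0],
    [0,0,0,0,0,0],
    [0,0,0,0,0,0],
    [0,0,0,0,0,0],
  ],
)

```text
time_s: 12.48
ee_pos: [0.4949, 0.1959, 0.1639]
eef_rot: [3.141, -0.0, 1.404]
force: [-0.9, 0.0, -1.9]
grip_width: 0.0113
```

```bash
python3 chk.py w7 .16; python3 - <<'E'
from h import *
im=cv2.imread("pics/w7.png")[60:260,160:400]
cv2.imwrite("pics/w7z.png",cv2.resize(im,None,fx=3,fy=3,interpolation=cv2.INTER_CUBIC))
E
```

```text
12.4833 [0.4949129  0.19585078 0.16388417] [ 3.14091505e+00 -3.44766088e-04  1.40417554e+00] [-0.94323976  0.02751368 -1.90655374] [-0.03249948  0.09433074 -0.01239915] 0.011345822762050617
delta [-0.0006 -0.0003  0.0039  0.0013 -0.0007  0.0007]
holes expected if aligned [[354.0, 116.3], [199.6, 116.3]]
lever tip px [[276.8 149.6]]
```

View pics/w7z.png

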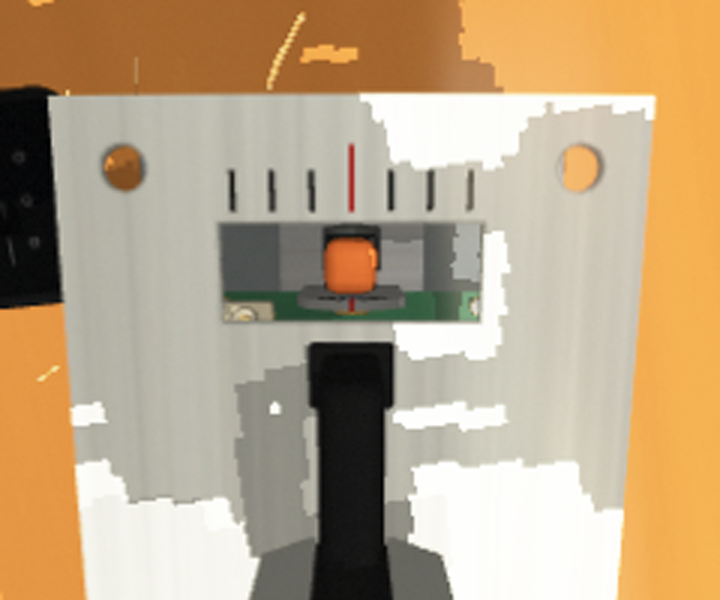

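The lever's sleeve shows through the slot, at crop (351,265) against a slot centre of (351,272), so it has clearance on all sides. Next I lower the cover straight down.

Call:
move_arm(
  targets=[
    [-0.0005,0,0.006,0,0,0],
    [-0.0005,0,0.013,0,0,0],
    [-0.0005,0,0.021,0,0,0],
    [-0.0005,0,0.029,0,0,0],
    [-0.0005,0,0.035,0,0,0],
  ],
)

```text
time_s: 12.95
ee_pos: [0.4943, 0.1952, 0.127]
eef_rot: [-3.14, 0.001, 1.404]
force: [-0.2, 0.3, -3.4]
grip_width: 0.0115
```

Call:
move_arm(
  targets=[
    [0,0,0.005,0,0,0],
    [0,0,0.011,0,0,0],
    [0,0,0.017,0,0,0],
    [0,0,0.022,0,0,0],
    [0,0,0.024,0,0,0],
  ],
)

```text
time_s: 13.37
ee_pos: [0.4944, 0.1952, 0.1036]
eef_rot: [-3.141, 0.0, 1.404]
force: [-0.1, 0.3, -2.4]
grip_width: 0.0116
```

Call:
move_arm(
  targets=[
    [0,0,0,0,0,0],
    [0,0,0,0,0,0],
    [0,0,0,0,0,0],
    [0,0,0,0,0,0],
    [0,0,0,0,0,0],
  ],
)

```text
time_s: 13.78
ee_pos: [0.4948, 0.1953, 0.1047]
eef_rot: [3.141, -0.0, 1.404]
force: [0.8, -0.6, -2.5]
grip_width: 0.0117
```

```bash
python3 chk.py w8 .1045; python3 - <<'E'
from h import *
w=cv2.imread("pics/w8.png")[60:260,160:400]
s,si=snap("scene","s8.png"); t,ti=snap("top","t8.png")
bt=[.4946,.1958,.08]
a,b=proj(si,bt)[0].astype(int),proj(ti,bt)[0].astype(int); print(a,b)
def crop(i,c,r,f): return cv2.resize(i[max(0,c[1]-r):c[1]+r,c[0]-int(r*1.33):c[0]+int(r*1.33)],(400,300),interpolation=cv2.INTER_CUBIC)
top=np.hstack([crop(s,a,45,0),crop(t,b,45,0)])
cv2.imwrite("pics/v8.png",np.vstack([top,np.hstack([cv2.resize(w,(360,300),interpolation=cv2.INTER_CUBIC),np.zeros((300,440,3),np.uint8)])]))
E
```

```text
13.7833 [0.49479369 0.195321   0.10470251] [ 3.14119077e+00 -1.86853492e-04  1.40413420e+00] [ 0.8028626  -0.64594292 -2.45662151] [-0.02216374  0.03971586  0.00410033] 0.011721749384196874
delta [-0.0001 -0.0003  0.0002  0.0008 -0.0004  0.0006]
holes expected if aligned [[354.2, 115.3], [199.7, 115.3]]
lever tip px [[277.2 157.4]]
[206 197] [198 200]
```

View pics/v8.png

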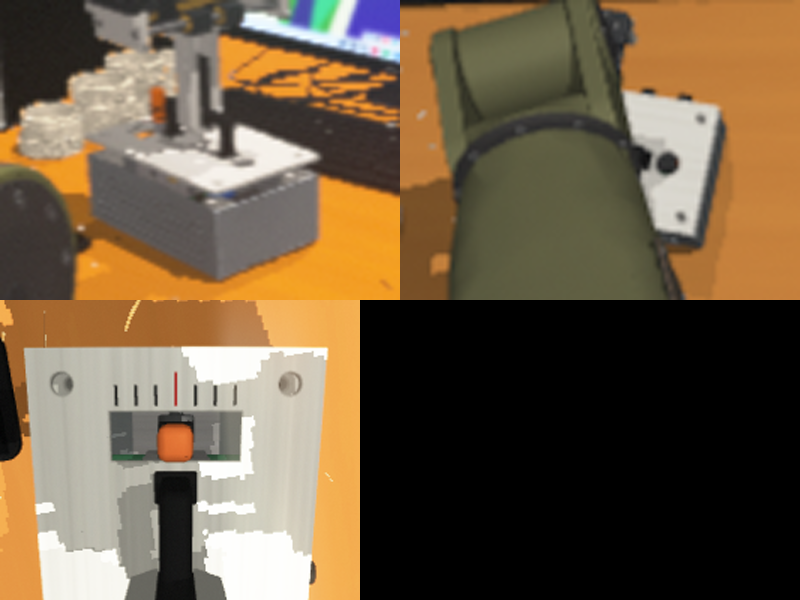

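The cover hovers just above the rim with the lever standing through the slot. The top view only shows the cover's -y end. I'll take one closer check of the hole alignment and level, with the predicted thread and hole circles drawn on.

```bash
cat > fin.py <<'E'
from h import *
import sys
tag=sys.argv[1]
bt=np.array([.4946,.1958]);th=-.167;Rm=np.array([[np.cos(th),-np.sin(th)],[np.sin(th),np.cos(th)]])
loc=lambda p,z:np.c_[np.atleast_2d(p)@Rm.T+bt,np.full(len(np.atleast_2d(p)),z)]
a=np.linspace(0,2*np.pi,40); circ=lambda c,r,z:loc(np.c_[c[0]+r*np.cos(a),c[1]+r*np.sin(a)],z)
def tile(im,info,center,half,size,items):
    c=proj(info,center)[0]; s=size[0]/(2*half); M=np.array([[s,0,size[0]/2-s*c[0]],[0,s,size[1]/2-s*c[1]]])
    o=cv2.warpAffine(im,M,size,flags=cv2.INTER_CUBIC)
    for P,col in items:
        q=proj(info,P)@M[:,:2].T+M[:,2]; cv2.polylines(o,[np.round(q*16).astype(np.int32)],False,col,1,cv2.LINE_AA,4)
    return o
G,B,Rd=(0,200,0),(255,0,0),(0,0,255)
rect=np.array([[60,95],[60,-95],[-60,-95],[-60,95],[60,95]])/1000
w,wi=cv2.imread(f"pics/w{tag}.png"),ctrl.camera_info("wrist")
s,si=cv2.imread(f"pics/s{tag}.png"),ctrl.camera_info("scene"); t,ti=cv2.imread(f"pics/t{tag}.png"),ctrl.camera_info("top")
it=[(loc(rect,.085),G),(loc(rect,.07),B)]+[(circ(c,.0045,.089),G) for c in CORN]
wt=lambda c:tile(w,wi,loc(c,.089)[0],14,(400,300),[(circ(c,.0045,.089),G),(circ(c,.003,.07),Rd)])
cv2.imwrite(f"pics/f{tag}.png",np.vstack([np.hstack([tile(s,si,loc([0,0],.08)[0],52,(400,300),it[:2]),tile(t,ti,loc([0,-.07],.08)[0],25,(400,300),it)]),np.hstack([wt(CORN[2]),wt(CORN[0])])]))
E
python3 fin.py 8
```

```text
(no output)
```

View pics/f8.png

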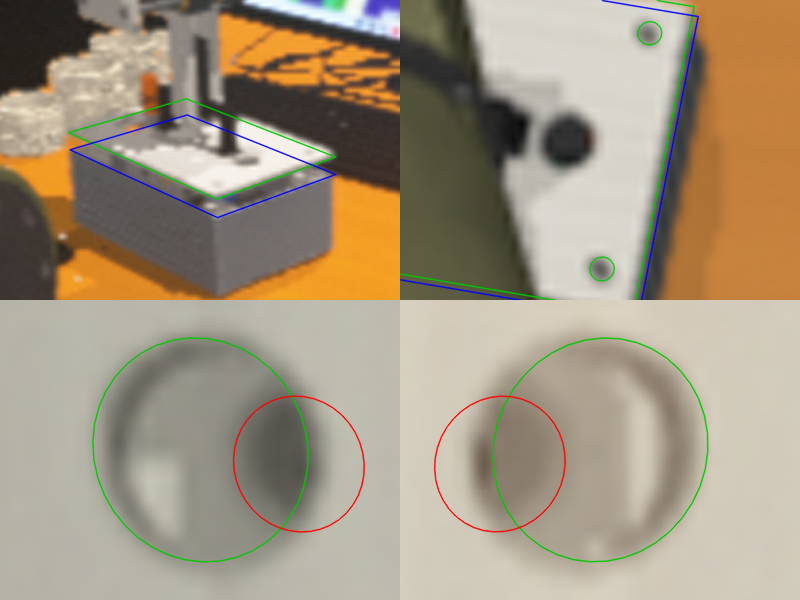

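The cover holes and threads line up. In the wrist tiles, hole and thread are both shifted inward by about 1 px, which is a common camera bias. Relative to each other they agree to about 0.5 mm. The -y holes sit inside their predicted circles in the top view. In the scene view, the cover and rim outlines match at 15 mm apart and level. I'm handing it in.

```bash
python3 - <<'E'
from station import ctrl
o=ctrl.get_obs();print(o['time_s'],o['ee_pos'],o['eef_rot'],o['force'],o['grip_width'])
print(ctrl.hand_in())
E
```

```text
13.9333 [0.49471526 0.19529974 0.10457129] [ 3.14141019e+00 -7.96752994e-05  1.40414425e+00] [ 0.56047513 -0.35507347 -2.6290554 ] 0.011823609773004699
the job is handed in; nothing more can be done
None
```

The cover is held level over the dimmer box with the lever standing up through the slot, and I handed the job in at 13.9 s. I set the lever upright first and let go of it. Then I took the cover by its handle, carried it over and lowered it straight down.

**Last checks:**
- **Lever:** the tip measured about 1 mm from the middle (roughly -0.01 rad) after release. It showed clear of the slot edges on all sides.
- **Height and level:** from the tool height, the underside is about 15 mm above the rim, and the tool is level to within 0.001 rad. The scene camera shows the cover and rim outlines where predicted.
- **Hole alignment:** at the lever end, the two holes and threads agree to about 0.5 mm. At the other end, the top camera shows both holes inside their predicted circles, but the threads below were not visible there.
- **Contact:** the only steady force is the cover's weight, about 2.6 N, so nothing is touching.

**One disagreement:** in the wrist picture, the hole and thread both sat about 1 px inward of prediction. I took that as camera calibration error, since it affects both alike. The right rear corners of cover and box in the scene view were similarly off, by under 1 px.

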